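# Take the battery pack off its charger and put it in the caddy

## Task

Switch the charger dock off by pushing its toggle lever right over to the far side. Then, with the dock off, pull the battery pack out of the sloping socket, straight along its slope against the sprung catch, and stand it upright on the floor of the caddy's empty bay, set down and not dropped. Leave the spare pack and the other things on the bench as they are.

Things in the scene. Friction and masses are not known exactly. Their poses are not given: they have to be found in the camera images.
- pack: battery pack to be moved: flat white block 130 mm long, loose, 0.3 kg. Origin: centre of its foot (plug end); z along its length, foot to top; y across its width; x through its thickness, with the groove on +x. z 0 to 45 mm: plug tongue 26 (x) x 70 (y); z 45 to 128: body 32 (x) x 90 (y). It starts in the dock's socket, leaning 30 degrees from vertical, top towards the dock's front
- pack_grip (a point): middle of the pack, between the grip ribs on its two broad faces, 106 mm from its foot and 22 mm below its top; axes are the pack's. The pack is too wide to grip across y: pinch it here across its 32 mm thickness (x), reaching along its length
- dock: grey charger dock, fixed: base plate 130 (x) x 230 (y) x 14 mm, front to -x of its own frame, which is the robot's side. Origin on the bench, 5 mm in front of the plate's centre. On its +y half stands the sloping socket block (89 mm wide, mouth at most 95 mm over the bench), on its -y half the power lever
- socket (a point): centre of the socket's floor (axes are the dock's). The socket leans 30 degrees to the dock's -x, is 47 mm deep, with 1.5 mm of play; the seated pack's origin is 2 mm from here. A sprung roller in the far wall sits in the pack's groove, 18 mm wide and 3.5 deep: a straight pull of 12 to 20 N along the pack's length unsnaps it in the first 8 mm; drag of 10 to 15 N lasts to about 28 mm; it is clear after 47 mm
- power_lever (a joint): toggle lever of the dock, rad: 0 = on, leaning 0.5 rad from upright to the dock's front (-x); 1.0 = off, leaning 0.5 rad the other way (+x). Starts at 0 to 0.2. Friction only: it stays where it is left, and 1 to 2 N at the knob turns it
- power_lever_tip (a point): centre of the 26 mm ball knob at the lever's end, 80 mm from the pivot; the stalk is 10 mm thick. The pivot is 36 mm over the bench, at x = 0, y = -82 mm of the dock, on a block 70 (x) x 50 (y) mm whose top is 39 mm over the bench
- caddy: open-topped grey sheet-metal caddy fixed to the bench, 64 (x) x 242 (y) x 60 mm high, walls and floor 5 mm, with a cross wall in the middle that makes two bays side by side along y, each 54 x 113 mm inside. Origin at the centre of its underside
- pad: black rubber pad, 46 (x) x 100 (y) x 2 mm, on the floor of the empty bay, at its middle; origin at the centre of its underside, 5 mm over the bench, so that a pack standing on it has its foot 7 mm over the bench; axes along the caddy's. The empty bay is the +y or the -y one
- spare: spare battery pack like the first, loose, standing upright in the other bay; to be left alone. Origin at the centre of its foot
- jar: white plastic jar with screw cap, 52 mm across, 75 tall; bystander, origin at the centre of its underside
- tape_measure: pocket tape measure, 64 x 76 x 33 mm; bystander, origin at the centre of its underside
- mortar_cube: grey mortar test cube, 50 mm; bystander, origin at the centre of its underside
- core_slice_0: slice of a drilled concrete core, 47 mm across, 24 thick; bystander, origin at the centre of its underside
- core_slice_1: slice of a drilled concrete core, 47 mm across, 31 thick; bystander, origin at the centre of its underside
- screwdriver: screwdriver lying flat, 163 mm long; bystander, origin at the centre of its underside
- paint_marker: fat marker pen lying flat, 135 mm long; bystander, origin at the centre of its underside

How it is judged:
On the way, in this order (a step that is already met when the one before it is completed fails the run):
1. the lever is thrown to off while the pack is still seated in the dock (value of joint power_lever above 0.85 rad and distance between pack and socket below 0.012 m), for 0.2 s.
2. the pack is pulled clear of the socket, the lever still at off (distance between pack and socket above 0.06 m and value of joint power_lever above 0.85 rad), for 0.2 s.
At the end, for the whole second after the job is handed in: The pack stands at rest in the empty bay: its foot within 25 mm (horizontally) of the pad's centre and under 5 mm above the pad's top, its length within 0.12 rad of vertical, let go; the lever is at off (above 0.85 rad) (horizontal distance between pack and pad below 0.025 m and z of pack in the frame of pad below 0.007 m and angle between pack's own z axis and vertical below 0.12 rad and linear speed of pack below 0.02 m/s and value of joint power_lever above 0.85 rad and contact force between pack and the fingers below 0.05 N); the robot touches nothing.
It fails at once if the pack is dropped (falls free faster than 0.5 m/s) (contact force between pack and anything else below 0.01 N and linear speed of pack above 0.5 m/s).
It fails at once if the spare pack is moved more than 30 mm or tipped by more than 0.3 rad (distance of spare from where it was at the start of the episode above 0.03 m or angle between spare's own z axis and vertical above 0.3 rad).
It fails at once if another thing on the bench is moved more than 30 mm (distance of any of jar, tape_measure, mortar_cube, core_slice_0, core_slice_1, screwdriver, paint_marker from where it was at the start of the episode above 0.03 m).
It also fails if it takes over 58 s, if anything falls off the work surface, if the arm or the gripper's body presses on something with over 40 N, if the wrist force passes 120 N, or if a joint passes its speed limit or range.

## Robot

A 6-joint arm with a two-finger parallel gripper is mounted at the origin on a cart in front of the work surface, level with it; the furniture and walls round the work are solid. World frame = base frame: x ahead of the robot, y to its left, z up, the work surface at z = 0. Lengths are in m, angles in rad, forces in N, time in s.
With the tool pointing down it reaches from about 0.325 to 0.925 m from the base axis. Payload 3.1 kg.
Tool frame: the origin (TCP) lies at the very end of the fingers, on their centre line; the grasp point (between the pads) lies 19 mm behind it (env.pinch_z is the distance from the TCP to the grasp point, in m); z points along the fingers, y is the line along which they close (so a half turn about z gives the same grasp; the last joint's range is limited). The gripper opens to 85 mm and grips with 20 to 120 N. Pads are 22 mm wide; open, the fingers measure 114 mm over their backs; the gripper's body (76 mm by 85 mm) begins 54 mm behind the grasp point. The pads swing forward as they close: fully open they stand 13 mm farther back than shut.
Start: joints at [1.043, 0.217, 1.613, -0, 1.311, -0.112], TCP at [0.252, 0.572, 0.197] pointing down, gripper open.
Joint ranges: [-2.75, 2.75], [-0.78, 2.1], [0.31, 2.55], [-1.13, 4.27], [0.13, 2.63], [-2.58, 2.58]. Speed limits (rad/s): [2.79, 2.79, 3.14, 3.14, 3.14, 3.14].

## Interface

Orientations are given as a rotation vector (axis times angle).
In Python, from workcell import env gives the robot as it stands. The module is installed in compiled form; this text tells all that it offers.
- The arm moves only by the tool carry_out, never from a script. Its argument "steps" is a list of rows, each an object of numbers: "dx", "dy", "dz": the shift along the tool's x, y, z in cm; "roll": the turn about the tool's z in degrees. A call has 1 to 8 rows; each row is the pose to reach, as a shift and turn from the pose commanded when the call began, along the tool's axes at that moment; what a row does not reach only later rows make up. A row lasts 1/12 s, in which the tool goes at most 41.7 mm and 7.16 degrees, less where a joint would pass 70% of its speed; a pose out of reach is approached as far as the arm can. A call with a gripper value outside its range is refused whole. "claw" is the closure, from 0 (fully open) to 1 (shut), set as the call begins (left out, the last holds). The fingers move at their own pace and stop on an object; "grip_force" is the grip in N (left out, the last holds). Time passes only in rows, so rows that repeat a pose let the fingers close. It gives the time, the measured TCP pose, the force, the opening and the grip force at its end, in the units of the state.
- env.state(): the state, without advancing time (a new reading comes with each control period).
- env.camera(name): name is "scene" or "top"; returns the picture (400x640x3 uint8, red, green, blue); there is no depth.
- env.calibration(name): a dict with "intrinsics" (3x3 intrinsics, pixels), "distortion" ([k1, k2, p1, p2, k3] as OpenCV has them; the pictures are not rectified), "extrinsics" (4x4, takes a point from camera to world coordinates). Camera axes: x right, y down, z forward; pixel columns grow to the right and rows downward; lengths in m; the calibration is good to about 2 mm. A picture is of the moment at which its call begins. calibration takes no time and is no camera call.
- env.finish_job(): hands the job in; it is judged then, once.
The state is a dict: "time_s": time; "qpos": joint angles; "qvel": joint speeds; "joint_torque": joint torques, N m; "position": TCP position; "eef_rot": TCP orientation; "wrist_force": force on the tool from outside, world axes, zero at the start; "wrist_torque": the same for the moment, N m; "opening": opening from 0.0 (shut) to 1.0 (fully open); "gripper_force": force on a finger pad.
Only numpy, scipy, OpenCV 4.12 (cv2) and the standard library are available. Lean on these libraries where they do the work, as an engineer would, in place of code of your own. Each camera call takes 0.05 s, during which the arm holds its last target. There are 200 camera calls.

## Working session

There is one attempt and no reset: what is moved stays moved. The work goes in short steps, Python scripts to look and compute and a tool call to move; the robot and the scene stay as the last step left them, time stands still between calls to the robot, and variables do not carry over. Pictures are saved under pics/ and viewed, at most 10 in all, crops included, and the job is handed in when it is done.

Besides the shell and the picture viewer there is one more tool, called after "Request:" in YAML: its name, and indented under it one key for each argument. carry_out: Moves the arm, as the interface text tells. Its arguments: {"type":"object","properties":{"steps":{"type":"array"},"claw":{"type":"number"},"grip_force":{"type":"number"}},"required":["steps"]}

```bash
mkdir -p pics; python3 - <<'E'
from workcell import env
import cv2,numpy as np
for n in("scene","top"):
    cv2.imwrite(f"pics/{n}0.png",env.camera(n)[:,:,::-1]); c=env.calibration(n)
    print(n,np.round(c["intrinsics"],1).tolist(),c["distortion"],np.round(c["extrinsics"],3).tolist())
s=env.state();print(s["time_s"],s["position"],s["eef_rot"],env.pinch_z)
E
```

```text
scene [[440.6, 0.0, 315.5], [0.0, 440.6, 198.1], [0.0, 0.0, 1.0]] [0.01801974 0.         0.         0.         0.        ] [[0.837, -0.384, 0.389, -0.031], [-0.547, -0.565, 0.618, -0.804], [-0.017, -0.73, -0.684, 1.016], [0.0, 0.0, 0.0, 1.0]]
top [[382.2, 0.0, 322.5], [0.0, 382.2, 203.3], [0.0, 0.0, 1.0]] [0.02671867 0.         0.         0.         0.        ] [[-0.02, -0.989, 0.143, 0.357], [-1.0, 0.021, 0.009, -0.015], [-0.012, -0.143, -0.99, 1.1], [0.0, 0.0, 0.0, 1.0]]
0.1 [0.25201159 0.57105696 0.1952885 ] [-0.64826968 -3.07327749  0.00325597] 0.0187
```

View pics/scene0.png

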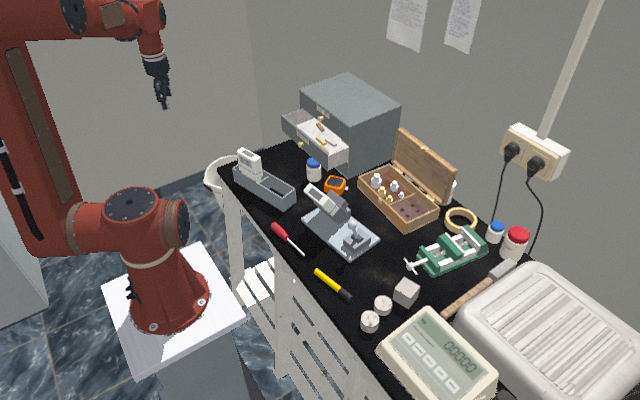

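View pics/top0.png

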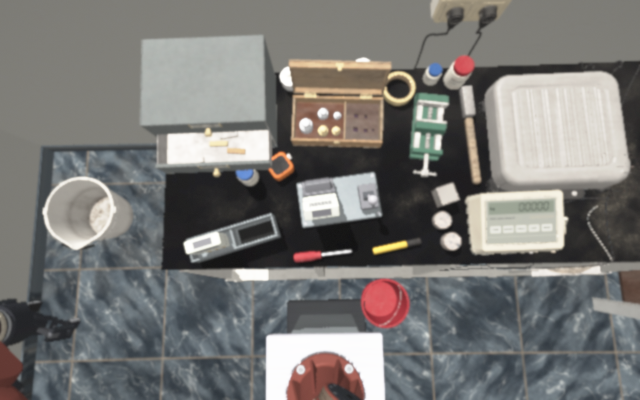

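The caddy is at top-image (232,238), with the spare in its +y bay and the −y bay empty. The dock is at (340,200) with the lever at about (367,195). I'll enlarge both.

```bash
python3 - <<'E'
import cv2
a=cv2.imread("pics/top0.png")[160:270,175:395]; cv2.imwrite("pics/topc.png",cv2.resize(a,None,fx=3.6,fy=3.6,interpolation=cv2.INTER_CUBIC))
a=cv2.imread("pics/scene0.png")[140:265,225:385]; cv2.imwrite("pics/scenec.png",cv2.resize(a,None,fx=4.8,fy=4.8,interpolation=cv2.INTER_CUBIC))
E
```

```text
(no output)
```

View pics/topc.png

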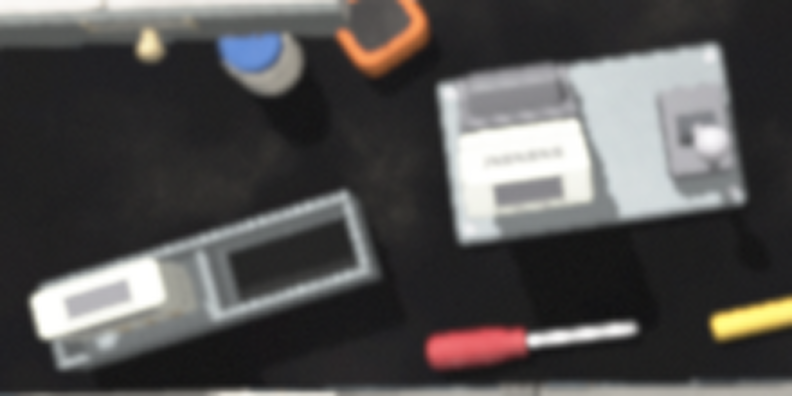

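View pics/scenec.png

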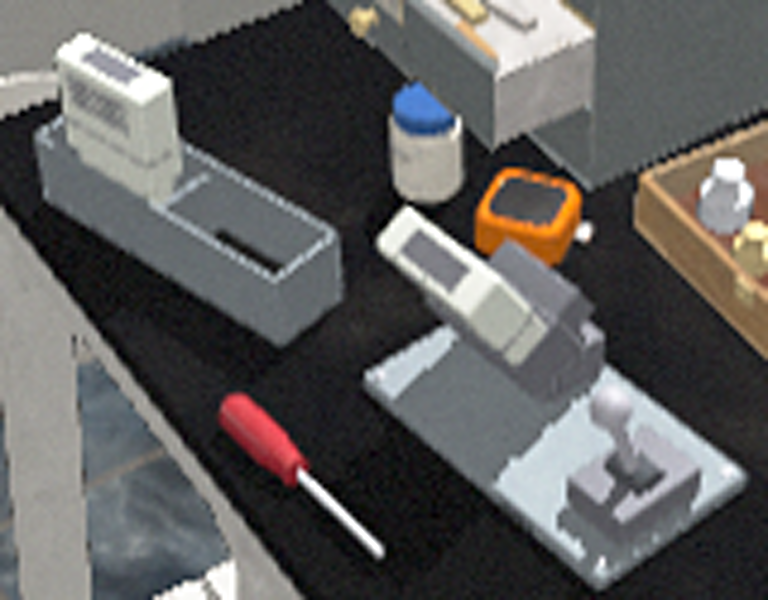

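Top crop: the dock plate corners are at (438,85), (717,45), (745,203) and (460,243), and the knob is at (712,140). The empty bay spans (205–380, 193–318). Next I fit the poses by reprojection and overlay the models.

```bash
cat > h.py <<'E'
import numpy as np,cv2
from scipy.optimize import least_squares
from scipy.spatial.transform import Rotation as R
from workcell import env
C={n:env.calibration(n) for n in("scene","top")}
V={"top":(175,160,3.6),"scene":(225,140,4.8)}
def proj(n,P):
    c=C[n];E=np.linalg.inv(c["extrinsics"])
    return cv2.projectPoints(np.array(P,float).reshape(-1,3),cv2.Rodrigues(E[:3,:3])[0],E[:3,3],np.array(c["intrinsics"]),np.array(c["distortion"]))[0][:,0]
def full(n,p): x,y,f=V[n];return (np.array(p,float)+.5)/f-.5+[x,y]
def crop(n,p): x,y,f=V[n];return (np.array(p)-[x,y]+.5)*f-.5
def T(x,y,yaw,P): return np.array(P,float).reshape(-1,3)@R.from_euler('z',yaw).as_matrix().T+[x,y,0]
def boxc(lo,hi): return [[a,b,c] for a in(lo[0],hi[0]) for b in(lo[1],hi[1]) for c in(lo[2],hi[2])]
L=R.from_euler('y',-30,degrees=True).as_matrix()
E
cat > fit.py <<'E'
from h import *
def fit(obs,model,x0):
    def r(p): return np.concatenate([(proj(n,model(p,q))-full(n,c)).ravel() for n,q,c in obs])
    s=least_squares(r,x0,loss='soft_l1');print(np.round(s.x,4),np.abs(np.round(r(s.x),1)).tolist());return s.x
z=.014
D=[("top",(.07,.115,z),(438,85)),("top",(.07,-.115,z),(717,45)),("top",(-.06,-.115,z),(745,203)),("top",(-.06,.115,z),(460,243)),
("scene",(-.06,.115,z),(370,377)),("scene",(-.06,-.115,z),(600,582)),("scene",(.07,-.115,z),(745,476))]
d=fit(D,lambda p,q:T(*p,[q]),[.47,-.05,.1])
z=.06
K=[("top",(.032,-.121,z),(348,193)),("top",(-.032,-.121,z),(380,275)),("top",(-.032,.121,z),(62,365)),
("scene",(-.032,.121,z),(42,135)),("scene",(-.032,-.121,z),(280,272)),("scene",(.032,-.121,z),(340,235))]
k=fit(K,lambda p,q:T(*p,[q]),[.38,.25,.3])
P=[("top",(-.016,.045,.13),(467,219)),("top",(-.016,-.045,.13),(592,206)),("scene",(-.016,.045,.13),(378,243)),("scene",(.016,.045,.13),(408,208))]
pk=fit(P,lambda p,q:T(*d,L@q+p),[.02,.057,.05])
lv=fit([("top",0,(712,140)),("scene",0,(612,405))],lambda p,q:T(*d,[-.08*np.sin(.5-p[0]),-.082,.036+.08*np.cos(.5-p[0])]),[.1])
print("knob",T(*d,[-.08*np.sin(.5-lv[0]),-.082,.036+.08*np.cos(.5-lv[0])]))
np.save("fit.npy",np.concatenate([d,k,pk,lv]))
W=[]
for n in("top","scene"):
    im=cv2.imread(f"pics/{n}c.png")
    def dr(P,col):
        for p in crop(n,proj(n,P)): cv2.circle(im,(int(round(p[0])),int(round(p[1]))),3,col,-1)
    dr(T(*d,boxc((-.06,-.115,.014),(.07,.115,.014))),(0,0,255))
    dr(T(*k,boxc((-.032,-.121,.06),(.032,.121,.06))),(0,0,255)); dr(T(*k,boxc((-.023,-.109,.007),(.023,-.009,.007))),(0,255,255))
    dr(T(*d,np.array(boxc((-.016,-.045,.045),(.016,.045,.13)))@L.T+pk),(0,255,0))
    dr(T(*k,np.array(boxc((-.016,-.045,.05),(.016,.045,.13)))+[0,.059,.005]),(255,0,255))
    dr(T(*d,[-.08*np.sin(.5-lv[0]),-.082,.036+.08*np.cos(.5-lv[0])]),(255,0,0))
    W.append(im)
cv2.imwrite("pics/ov.png",cv2.resize(np.vstack([cv2.resize(W[0],(600,300)),cv2.resize(W[1][:470],(600,367))]),(540,600)))
cv2.imwrite("pics/ovt.png",W[0]);cv2.imwrite("pics/ovs.png",W[1])
E
python3 fit.py
```

```text
[ 0.5199 -0.0523  0.1237] [0.1, 0.2, 0.9, 0.5, 0.6, 0.2, 0.1, 0.2, 2.7, 0.4, 0.7, 0.1, 0.5, 0.3]
[0.4214 0.2414 0.2668] [1.1, 0.5, 1.6, 0.8, 0.1, 0.2, 1.5, 0.1, 1.1, 2.7, 0.3, 0.2]
[0.0252 0.0558 0.0306] [0.1, 0.2, 0.4, 1.7, 1.4, 0.6, 0.7, 0.2]
[0.2408] [0.1, 0.0, 0.1, 0.2]
knob [[ 0.5096344  -0.13620785  0.11332793]]
```

View pics/ovt.png

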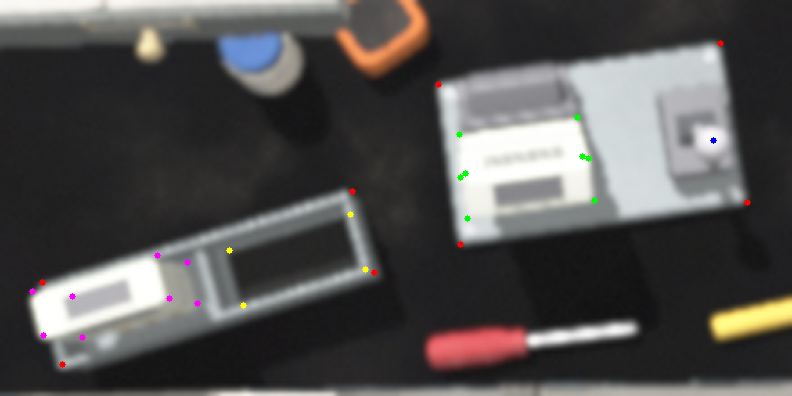

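View pics/ovs.png

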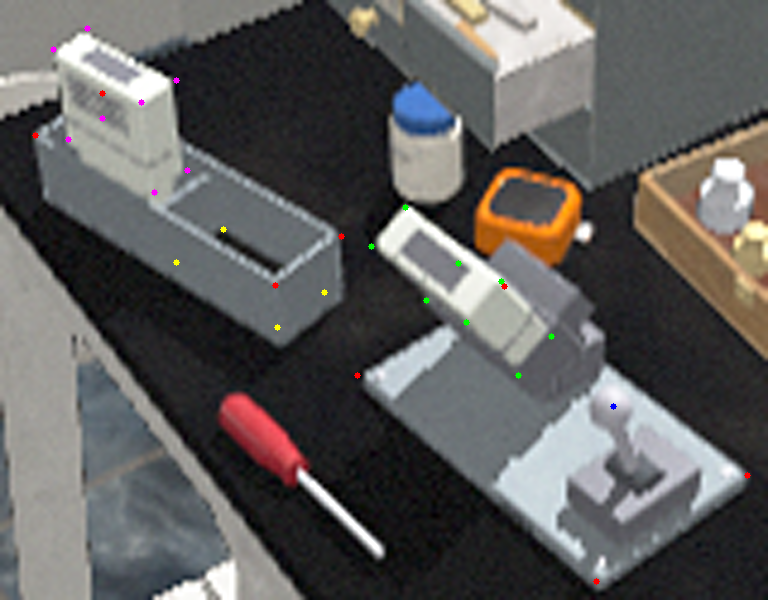

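The overlays agree to within a few mm. The top view fits best; the scene camera shows a slight bias at the +y end. The tool can only roll about its vertical axis, so I'll pinch near the pack's top edge and pull diagonally. Once it's free, the pads should square the pack upright. Next I compute targets, weighting the top view.

```bash
cat > plan.py <<'E'
exec(open("fit.py").read().split("z=.014")[0])
src=open("fit.py").read()
src=src.replace("(proj(n,model(p,q))-full(n,c)).ravel()","(W0[n]*(proj(n,model(p,q))-full(n,c))).ravel()").split("W=[]")[0]
W0={"top":1,"scene":.25}
exec(src)
E
cat >> h.py <<'E'
def go(target,yaw=None):
    "shift (cm, tool axes) and roll (deg) to reach target; yaw = wanted world heading of tool y (mod 180)"
    s=env.state();M=R.from_rotvec(s["eef_rot"]).as_matrix()
    ty=np.degrees(np.arctan2(M[1,1],M[0,1]))
    print("d cm",np.round(100*M.T@(np.array(target)-s["position"]),2),"tool y heading",round(ty,1),"t",round(s["time_s"],2))
    if yaw is not None: print("roll",-((np.degrees(yaw)-ty+90)%180-90))
E
python3 - <<'E'
exec(open("plan.py").read())
print("lever pre",T(*d,[-.06,-.082,.085]));go(T(*d,[-.065,-.082,.195])[0],d[2])
print("grasp",T(*d,np.array(pk)+[-.055,0,.088]))
print("bay",T(*k,[0,-.059,.007]))
E
```

```text
[ 0.5195 -0.0515  0.1228] [0.3, 0.1, 0.7, 0.3, 0.3, 0.1, 0.4, 0.3, 0.7, 0.1, 0.3, 0.1, 0.0, 0.1]
[0.4203 0.2413 0.265 ] [1.1, 0.0, 1.6, 0.3, 0.1, 0.1, 0.4, 0.0, 0.4, 0.7, 0.0, 0.1]
[0.0236 0.0558 0.0294] [0.1, 0.6, 0.2, 0.9, 0.5, 0.2, 0.3, 0.0]
[0.2449] [0.2, 0.0, 0.0, 0.0]
knob [[ 0.50950953 -0.13535364  0.11341197]]
lever pre [[ 0.46999312 -0.1402303   0.085     ]]
d cm [-48.24 -56.52   0.14] tool y heading 66.2 t 0.1
roll 59.142360245893535
grasp [[ 4.81482713e-01 -1.07740721e-06  1.17419657e-01]]
bay [[0.43571406 0.18437314 0.007     ]]
```

Request:
carry_out:
  steps:
    - {"dx":-4,"dy":-2.5,"roll":7}
    - {"dx":-6,"dy":-5.5,"roll":14}
    - {"dx":-8,"dy":-8.5,"roll":21}
    - {"dx":-10.5,"dy":-11.5,"roll":28}
    - {"dx":-13,"dy":-14.5,"roll":35}
    - {"dx":-15.5,"dy":-17.5,"roll":42}
    - {"dx":-18,"dy":-20.5,"roll":49}
    - {"dx":-20.5,"dy":-23.5,"roll":59}
  claw: 1

```text
invalid input
```

```bash
cat > g.py <<'E'
import sys,io,contextlib
with contextlib.redirect_stdout(io.StringIO()): exec(open("plan.py").read())
f={"d":d,"k":k}[sys.argv[1]];x,y,z=map(float,sys.argv[2:5])
go(T(*f,[x,y,z])[0],f[2]);s=env.state()
i=R.from_euler('z',-f[2])
print("pos in frame",np.round(i.apply(s["position"]-[f[0],f[1],0]),4),"F in frame",np.round(i.apply(s["wrist_force"]),1),"open",s["opening"],"gf",s["gripper_force"])
E
python3 g.py d -.065 -.082 .195
```

```text
d cm [-48.24 -56.52   0.14] tool y heading 66.2 t 0.1
roll 59.142360245893535
pos in frame [-0.1892  0.6506  0.1953] F in frame [ 0.3 -0.8 -0.1] open 1.0000027819590993 gf 0.0
```

Request:
carry_out:
  steps:
    - {"dx":-3,"dy":-2.5,"dz":0,"roll":7}
    - {"dx":-5,"dy":-5.5,"dz":0,"roll":14}
    - {"dx":-8,"dy":-8.5,"dz":0,"roll":21}
    - {"dx":-10.5,"dy":-11.5,"dz":0,"roll":28}
    - {"dx":-13,"dy":-14.5,"dz":0,"roll":35}
    - {"dx":-15.5,"dy":-17.5,"dz":0,"roll":42}
    - {"dx":-18,"dy":-20.5,"dz":0,"roll":49}
    - {"dx":-20.5,"dy":-23.5,"dz":0,"roll":56}
  claw: 1
  grip_force: 20

```text
time_s: 0.77
position: [0.3447, 0.2721, 0.196]
eef_rot: [-2.022, -2.404, 0.001]
wrist_force: [1.3, -0.4, 0.5]
opening: -0.001
gripper_force: 0.0
```

```bash
python3 g.py d -.065 -.082 .195
```

```text
d cm [-42.74   4.78   0.11] tool y heading 9.9 t 0.77
roll 2.8316914492997824
pos in frame [-0.1338  0.3425  0.196 ] F in frame [ 1.2 -0.5  0.5] open -0.0013019739932725576 gf 0.0
```

Request:
carry_out:
  steps:
    - {"dx":-4,"dy":0.5,"dz":0,"roll":2.8}
    - {"dx":-8,"dy":1,"dz":0,"roll":2.8}
    - {"dx":-12,"dy":1.4,"dz":0,"roll":2.8}
    - {"dx":-16,"dy":1.8,"dz":0,"roll":2.8}
    - {"dx":-20,"dy":2.3,"dz":0,"roll":2.8}
    - {"dx":-24,"dy":2.7,"dz":0,"roll":2.8}
    - {"dx":-28,"dy":3.2,"dz":0,"roll":2.8}
    - {"dx":-32,"dy":3.6,"dz":0,"roll":2.8}

```text
time_s: 1.43
position: [0.4369, -0.0366, 0.1963]
eef_rot: [2.074, 2.359, 0.0]
wrist_force: [0.7, -0.0, -0.5]
opening: 0.003
gripper_force: 0.0
```

```bash
python3 g.py d -.065 -.082 .085
```

```text
d cm [-10.7    1.46  11.13] tool y heading 7.4 t 1.43
roll 0.318439724430462
pos in frame [-0.0802  0.0249  0.1963] F in frame [ 0.7 -0.1 -0.5] open 0.003224469095406661 gf 0.0
```

Request:
carry_out:
  steps:
    - {"dx":-4,"dy":0.5,"dz":0,"roll":0}
    - {"dx":-8,"dy":1,"dz":0,"roll":0}
    - {"dx":-10.7,"dy":1.4,"dz":2,"roll":0}
    - {"dx":-10.7,"dy":1.4,"dz":5,"roll":0}
    - {"dx":-10.7,"dy":1.4,"dz":8,"roll":0}
    - {"dx":-10.7,"dy":1.4,"dz":10,"roll":0}
    - {"dx":-10.7,"dy":1.4,"dz":11.1,"roll":0}
    - {"dx":-10.7,"dy":1.4,"dz":11.1,"roll":0}

```text
time_s: 2.1
position: [0.4617, -0.1377, 0.0821]
eef_rot: [-2.07, -2.354, 0.003]
wrist_force: [-0.3, 1.2, -0.8]
opening: -0.002
gripper_force: 0.0
```

Request:
carry_out:
  steps:
    - {"dx":0,"dy":1,"dz":0,"roll":0}
    - {"dx":0,"dy":2,"dz":0,"roll":0}
    - {"dx":0,"dy":3,"dz":0,"roll":0}
    - {"dx":0,"dy":4,"dz":0,"roll":0}
    - {"dx":0,"dy":5,"dz":0,"roll":0}
    - {"dx":0,"dy":6,"dz":0,"roll":0}
    - {"dx":0,"dy":6.5,"dz":0,"roll":0}
    - {"dx":0,"dy":7,"dz":0,"roll":0}

```text
time_s: 2.77
position: [0.541, -0.1304, 0.0913]
eef_rot: [2.066, 2.353, 0.009]
wrist_force: [0.6, 1.7, 8.4]
opening: 0.001
gripper_force: 4.0
```

```bash
python3 g.py d .012 -.082 .085
```

```text
d cm [-0.11  0.03  0.63] tool y heading 7.4 t 2.77
roll 0.38954061056966793
pos in frame [ 0.0116 -0.0809  0.0913] F in frame [0.8 1.6 8.4] open 0.0009649089956508117 gf 3.9539694786071777
```

```bash
python3 - <<'E'
from h import *
a=env.camera("scene")[190:270,310:400,::-1];b=env.camera("top")[165:235,330:400,::-1]
cv2.imwrite("pics/l1.png",np.hstack([cv2.resize(a,(450,400),interpolation=cv2.INTER_CUBIC),cv2.resize(b,(350,400),interpolation=cv2.INTER_CUBIC)]))
print(env.state()["wrist_force"],env.state()["position"])
E
```

```text
[1.72053345 2.19658259 8.81326538] [ 0.54146273 -0.13036633  0.09116418]
```

View pics/l1.png

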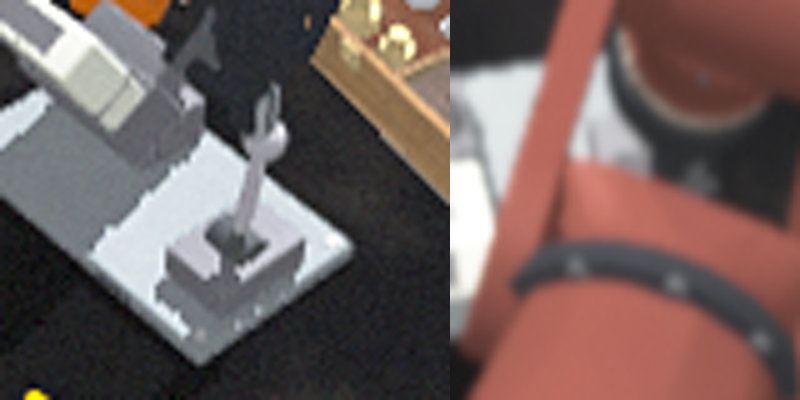

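Scene crop: the lever stands nearly upright (knob at about (270,135)), with a finger behind it at (265,105). I'll check where the TCP and an "off" knob should project.

```bash
python3 - <<'E'
import io,contextlib
with contextlib.redirect_stdout(io.StringIO()): exec(open("plan.py").read())
p=env.state()["position"]
f=lambda P:np.round((proj("scene",P)-[310,190])*5).tolist()
print("tcp",f(p),f(p+[0,0,.07]))
for q in (0,.25,.5,.75,1): print(q,f(T(*d,[-.08*np.sin(.5-q),-.082,.036+.08*np.cos(.5-q)])))
cv2.imwrite("pics/s2.png",cv2.resize(env.camera("scene")[100:280,200:440,::-1],(800,600)))
E
```

```text
tcp [[248.0, 169.0]] [[254.0, 82.0]]
0 [[186.0, 194.0]]
0.25 [[211.0, 169.0]]
0.5 [[236.0, 150.0]]
0.75 [[261.0, 136.0]]
1 [[283.0, 130.0]]
```

View pics/s2.png

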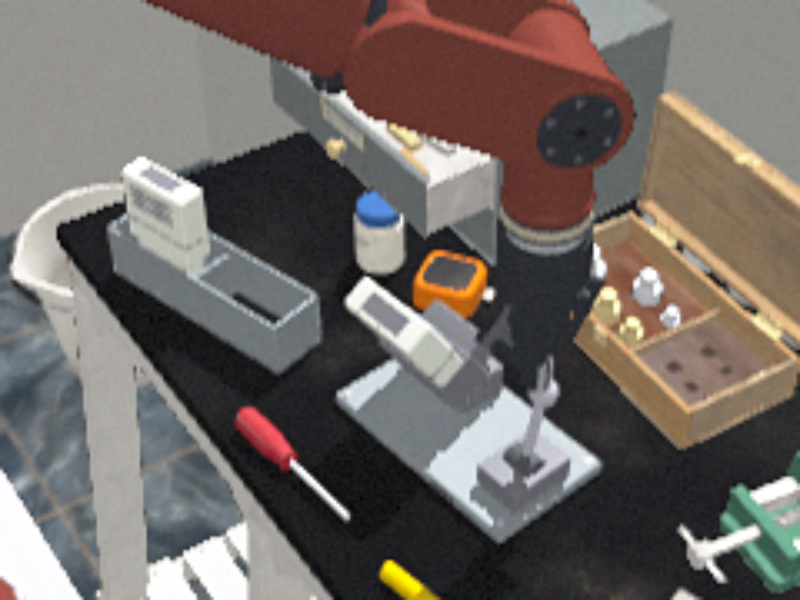

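The black gripper sits over the lever with the knob at about 0.85 rad. I'll push on to the stop.

Request:
carry_out:
  steps:
    - {"dx":0,"dy":0,"dz":-0.6,"roll":0}
    - {"dx":0,"dy":0.4,"dz":-0.6,"roll":0}
    - {"dx":0,"dy":0.8,"dz":-0.6,"roll":0}
    - {"dx":0,"dy":1.2,"dz":-0.6,"roll":0}
    - {"dx":0,"dy":1.2,"dz":-0.6,"roll":0}
    - {"dx":0,"dy":1.2,"dz":-0.6,"roll":0}

```text
time_s: 3.42
position: [0.5469, -0.1284, 0.0916]
eef_rot: [2.073, 2.359, 0.001]
wrist_force: [1.0, 0.1, 2.4]
opening: -0.004
gripper_force: 1.0
```

```bash
python3 g.py d .012 -.082 .085
```

```text
d cm [-0.23 -0.58  0.66] tool y heading 7.4 t 3.42
roll 0.3439487909637222
pos in frame [ 0.0178 -0.0797  0.0916] F in frame [ 1.  -0.   2.4] open -0.00433155683664105 gf 1.033269725739956
```

Request:
carry_out:
  steps:
    - {"dx":0,"dy":0.4,"dz":0,"roll":0}
    - {"dx":0,"dy":0.8,"dz":0,"roll":0}
    - {"dx":0,"dy":1.2,"dz":0,"roll":0}
    - {"dx":0,"dy":1.2,"dz":0,"roll":0}
    - {"dx":0,"dy":1.2,"dz":0,"roll":0}

```text
time_s: 3.83
position: [0.5578, -0.1267, 0.0911]
eef_rot: [-2.073, -2.359, 0.0]
wrist_force: [0.3, -0.6, -0.4]
opening: 0.002
gripper_force: 0.0
```

```bash
python3 g.py d .012 -.082 .085; python3 - <<'E'
import io,contextlib
with contextlib.redirect_stdout(io.StringIO()): exec(open("plan.py").read())
cv2.imwrite("pics/l3.png",cv2.resize(env.camera("scene")[190:270,310:400,::-1],(450,400),interpolation=cv2.INTER_CUBIC))
E
```

```text
d cm [-0.26 -1.68  0.61] tool y heading 7.4 t 3.83
roll 0.3465555204674047
pos in frame [ 0.0288 -0.0793  0.0911] F in frame [ 0.2 -0.7 -0.4] open 0.0024976636622501235 gf 0.0
```

View pics/l3.png

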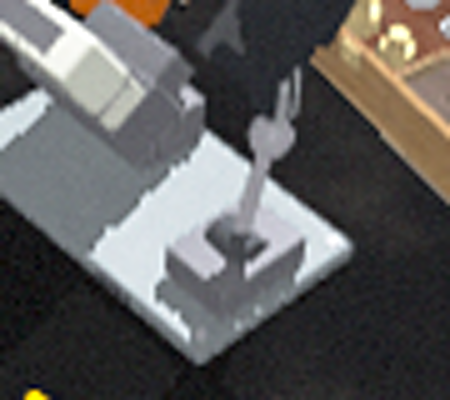

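```bash
python3 - <<'E'
import io,contextlib
with contextlib.redirect_stdout(io.StringIO()): exec(open("plan.py").read())
p=env.state()["position"]
f=lambda P:np.round((proj("scene",P)-[310,190])*5).tolist()
for h in(0,.02,.04):print("tcp",h,f(p+[0,0,h]))
for b in boxc((-.035,-.107,.039),(.035,-.057,.039)): print(b,f(T(*d,b)))
print("residual start knob scene", [ (a,f(T(*d,[-.08*np.sin(.5-a),-.082,.036+.08*np.cos(.5-a)]))) for a in (.1,.245)], ((full("scene",(612,405))-[310,190])*5))
E
```

```text
tcp 0 [[266.0, 154.0]]
tcp 0.02 [[268.0, 129.0]]
tcp 0.04 [[270.0, 105.0]]
[-0.035, -0.107, 0.039] [[216.0, 295.0]]
[-0.035, -0.107, 0.039] [[216.0, 295.0]]
[-0.035, -0.057, 0.039] [[157.0, 246.0]]
[-0.035, -0.057, 0.039] [[157.0, 246.0]]
[0.035, -0.107, 0.039] [[302.0, 235.0]]
[0.035, -0.107, 0.039] [[302.0, 235.0]]
[0.035, -0.057, 0.039] [[243.0, 188.0]]
[0.035, -0.057, 0.039] [[243.0, 188.0]]
residual start knob scene [(0.1, [[196.0, 184.0]]), (0.245, [[210.0, 170.0]])] [210.52083333 169.89583333]
```

The finger seems to have slipped past the knob, which is now at (270,137) in the crop, or about 0.8 rad. I'll save a picture here, lift clear, and compare before and after in one composite.

```bash
python3 -c "
from h import *
cv2.imwrite('pics/b0.png',env.camera('scene')[:,:,::-1])"
```

Request:
carry_out:
  steps:
    - {"dx":0,"dy":0,"dz":-3,"roll":0}
    - {"dx":0,"dy":0,"dz":-6,"roll":0}
    - {"dx":0,"dy":0,"dz":-9,"roll":0}
    - {"dx":0,"dy":-3,"dz":-9,"roll":0}
    - {"dx":0,"dy":-6,"dz":-9,"roll":0}
    - {"dx":0,"dy":-9,"dz":-9,"roll":0}
    - {"dx":0,"dy":-11,"dz":-9,"roll":0}

```text
time_s: 4.52
position: [0.4463, -0.1408, 0.1812]
eef_rot: [-2.073, -2.359, 0.001]
wrist_force: [0.4, -0.0, -0.2]
opening: -0.002
gripper_force: 0.0
```

```bash
python3 - <<'E'
from h import *
b=env.camera('scene')[:,:,::-1];t=env.camera('top')[:,:,::-1]
cv2.imwrite('pics/b1.png',b);cv2.imwrite('pics/t1.png',t);a=cv2.imread('pics/b0.png')
r=lambda i,x,y,w,h:cv2.resize(i[y:y+h,x:x+w],(400,300),interpolation=cv2.INTER_CUBIC)
cv2.imwrite('pics/cmp.png',np.vstack([np.hstack([r(a,335,190,60,45),r(b,335,190,60,45)]),np.hstack([r(t,340,165,60,45),r(b,300,100,120,90)])]))
E
```

```text
(no output)
```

View pics/cmp.png

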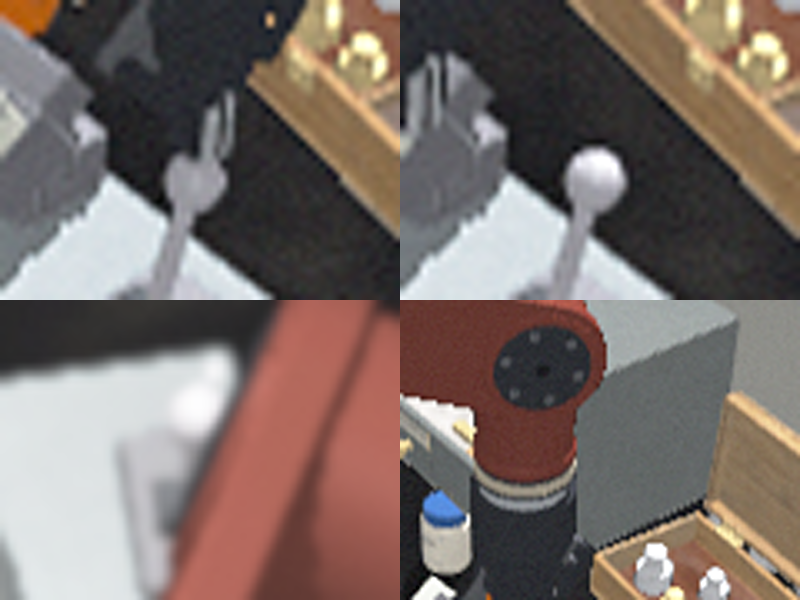

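The knob is now clear in both views: scene at (364.3,217), top at (369.2,181.5). From that I can solve the lever angle and knob position.

```bash
python3 - <<'E'
import io,contextlib
with contextlib.redirect_stdout(io.StringIO()): exec(open("plan.py").read())
def knob(a): return T(*d,[-.08*np.sin(.5-a),-.082,.036+.08*np.cos(.5-a)])
for o in ([(364.1,216.9),(369,181.4)],[full("scene",(612,405)),full("top",(712,140))]):
    r=lambda p:np.concatenate([(proj(n,p)-q).ravel() for n,q in zip(("scene","top"),o)])
    s=least_squares(r,knob(.8)[0]);i=R.from_euler('z',-d[2]).apply(s.x-[d[0],d[1],0]);print("3D in dock",np.round(i,4),"res",np.round(s.fun,2))
for a in(.7,.8,.9,1.): print(a,proj("scene",knob(a)),proj("top",knob(a)))
E
```

```text
3D in dock [ 0.0272 -0.0818  0.1095] res [-0.21  0.05  0.09 -0.18]
3D in dock [-0.0202 -0.0824  0.1137] res [ 0. -0. -0.  0.]
0.7 [[361.21978672 217.66022528]] [[370.06992879 185.0228906 ]]
0.8 [[363.12386608 216.86757769]] [[369.51560359 182.29780792]]
0.9 [[364.93884154 216.30634364]] [[368.9476845  179.73533839]]
1.0 [[366.64615526 215.97970349]] [[368.37312146 177.36444864]]
```

```bash
python3 - <<'E'
from h import *
s=env.state();p=s["position"];M=R.from_rotvec(s["eef_rot"]).as_matrix()
for h in(0,-.02,-.04,-.06):
  for y in(-.0145,0,.0145): print(h,y,(proj("scene",p+M@[0,y,h])-[335,190])*6.667, (proj("top",p+M@[0,y,h])-[340,165])*6.667)
b=cv2.imread("pics/b1.png");g=cv2.cvtColor(b,6)
print(g[196:222,332:352])
E
```

```text
0 -0.0145 [[-28.33455467 199.94626605]] [[265.23917468 408.05065959]]
0 0 [[ -1.09163201 182.59088836]] [[258.4726805  368.42950612]]
0 0.0145 [[ 25.83833606 165.43578435]] [[251.74274702 328.99501118]]
-0.02 -0.0145 [[-27.92459039 164.20671674]] [[272.9766192  403.19814352]]
-0.02 0 [[ -0.36109106 146.8554085 ]] [[266.04342963 362.71848077]]
-0.02 0.0145 [[ 26.882187   129.70644053]] [[259.14859    322.43350303]]
-0.04 -0.0145 [[-27.50417564 127.60580645]] [[281.06275753 398.12723186]]
-0.04 0 [[  0.38768396 110.26348077]] [[273.95456852 356.75099325]]
-0.04 0.0145 [[27.95179429 93.12554818]] [[266.88665185 315.57799536]]
-0.06 -0.0145 [[-27.07289946  90.11137885]] [[289.52172361 392.82282911]]
-0.06 0 [[ 1.15539638 72.78330632]] [[282.229602   350.50935609]]
-0.06 0.0145 [[29.0481407  55.66166114]] [[274.97982171 308.4082563 ]]
[[ 45  43  44  48  44  41  34  47  42  46  43  39  40  34  48  40  39  44
   44  39]
 [ 42  43  39  45  44  41  42  44  35  39  56  36  36  36  38  42  40  37
   44  43]
 [ 47  41  46  41  39  38  37 109  92  50 132  83  31  31  40  40  45  41
   40  37]
 [ 
[... 1252 characters left out ...]
  93 100
   81  35]
 [195 187 145  96  93 100  94  96 100  99  96  98 101  95 106  98  99  99
   79  30]
 [165 155 100  98 100  99 101 101  97  97  98 101 100  95 101  96 100 101
  112  52]
 [118 103  96 100  98  98 100  99  95  98 101 105 100  93 103  97  97  98
  127 174]
 [104  93  95  98  98  97  95 103  95  98 107 103 103 103 101  97  97  96
  186 234]
 [ 92  99 102  97  96  98  96  97 108  95 104  98 104  99  98 101  98 100
  234 230]
 [ 94  92 100  98  97  96 100  98 114  93 103 102  94  97 106 111 106 178
  226 223]
 [119 103  95  97  94  96  99  99 112  95 100  95 101 104 113 116 178 228
  223 225]
 [121 119 111  96  98 100 102 103 105  87  97  99 112 118 117 108 227 225
  222 226]]
```

```bash
python3 - <<'E'
from h import *
p=np.array([.25201,.57106,.19529])
for h in(0,.02,.04):print(h,proj("scene",p+[0,0,h]))
g=cv2.cvtColor(cv2.imread("pics/scene0.png"),6);print(g[92:120,150:180])
E
```

```text
0 [[170.02810338 114.49041505]]
0.02 [[168.58787383 109.43996604]]
0.04 [[167.12014247 104.29527856]]
[[134 138 136 137 135  99  42  38  39  40  37  37  38  43  52  43  35  38
   33  34  96 138 134 138 137 136 137 134 139 137]
 [135 134 136 137 140 105  37  39  43  33  43  35  35  44  56  44  36  36
   34  30  59 110 139 138 137 137 137 137 136 137]
 [138 138 135 136 140 104  32  39  46  37  97 103  31  36  49  50  37  37
   35  38  41  99 137 136 134 136 135 137 136 135]
 [133 138 136 136 139 105  19  36  40  30 101 142 103  35  49  41  32  21
   32  24  22  83 141 139 135 136 137 135 138 137]
 [137 132 137 138 139 135  98  34  47  38 103 149 114  38  48  51  88 130
  127 127 125 124 136 136 137 138 137 136 135 139]
 [135 137 139 136 136 143 105  33  35  41  64  85  72  34  47  45  99 144
  141 137 138 138 136 133 139 132 135 137 135 135]
 [135 138 131 140 137 139 106  21  34  41  40  41  44  36  44  42  96 138
  141 135 135 134 136 135 138 138 133 139 135 135]
 [135 137 136 136 137 139 106  21  45  47  54  48  48  50  39  36  97 139
  137 138 136 138 137 134 135 137 137 139 135 136
[... 1802 characters left out ...]
135 136 134 137 139 134
  133 135 140 140 135 138 139 134 140 135 138 135]
 [137 134 137 135 135 138 138 139 140 135 139 136 136 138 137 134 136 131
  134 138 137 137 139 135 136 140 132 135 135 134]
 [137 136 134 136 136 136 136 135 134 141 136 134 136 141 135 134 136 138
  136 140 141 137 137 133 139 138 137 137 134 132]
 [135 136 137 136 137 138 133 136 135 135 136 137 139 138 138 137 141 135
  137 138 136 134 135 136 138 138 138 135 139 136]
 [137 134 135 139 135 139 141 136 139 136 139 139 138 135 136 136 135 138
  135 133 135 136 139 134 140 136 135 135 140 134]
 [135 136 135 136 136 138 133 134 136 134 135 135 135 136 135 137 133 138
  135 137 138 138 137 137 136 136 136 132 137 139]]
```

```bash
python3 - <<'E'
from h import *
p=np.array([.25201,.57106,.19529]);u=np.array([np.cos(np.radians(66.2)),np.sin(np.radians(66.2)),0]);v=np.array([-u[1],u[0],0])
for h in(.013,.03,.045):
  for a in(-.05,.05): print(h,a,proj("scene",[p+[0,0,h]+a*u-.011*v,p+[0,0,h]+a*u+.011*v]).round(1).tolist())
E
```

```text
0.013 -0.05 [[171.3, 118.8], [164.6, 119.5]]
0.013 0.05 [[173.4, 103.3], [167.0, 103.9]]
0.03 -0.05 [[170.1, 114.5], [163.3, 115.1]]
0.03 0.05 [[172.2, 99.0], [165.7, 99.6]]
0.045 -0.05 [[169.0, 110.5], [162.1, 111.2]]
0.045 0.05 [[171.2, 95.2], [164.6, 95.8]]
```

The visible fingertips and the ride over the knob top both indicate that the real fingertips end about 31 mm above the reported TCP. I'll redo the push that much lower.

```bash
python3 g.py d -.04 -.083 .055
```

```text
d cm [-0.37  4.43 12.58] tool y heading 7.3 t 4.62
roll 0.25124533410823346
pos in frame [-0.0841 -0.0796  0.1809] F in frame [ 0.5  1.4 -0.1] open 9.93554135629973e-05 gf 0.0
```

Request:
carry_out:
  steps:
    - {"dx":-0.4,"dy":2,"dz":3,"roll":0}
    - {"dx":-0.4,"dy":4,"dz":6,"roll":0}
    - {"dx":-0.4,"dy":4.4,"dz":9,"roll":0}
    - {"dx":-0.4,"dy":4.4,"dz":11,"roll":0}
    - {"dx":-0.4,"dy":4.4,"dz":12.5,"roll":0}
    - {"dx":-0.4,"dy":4.4,"dz":12.5,"roll":0}

```text
time_s: 5.12
position: [0.4902, -0.1377, 0.0524]
eef_rot: [-2.069, -2.354, 0.003]
wrist_force: [-0.3, -0.0, -0.2]
opening: -0.001
gripper_force: 0.0
```

Request:
carry_out:
  steps:
    - {"dx":0,"dy":0.8,"dz":0,"roll":0}
    - {"dx":0,"dy":1.6,"dz":0,"roll":0}
    - {"dx":0,"dy":2.4,"dz":0,"roll":0}
    - {"dx":0,"dy":3.2,"dz":0,"roll":0}
    - {"dx":0,"dy":4,"dz":0,"roll":0}
    - {"dx":0,"dy":4.5,"dz":0,"roll":0}
    - {"dx":0,"dy":5,"dz":0,"roll":0}
    - {"dx":0,"dy":5,"dz":0,"roll":0}

```text
time_s: 5.78
position: [0.5431, -0.1328, 0.0565]
eef_rot: [-2.073, -2.36, 0.0]
wrist_force: [0.7, 0.4, 0.6]
opening: 0.001
gripper_force: 0.0
```

```bash
python3 g.py d .012 -.082 .055
```

```text
d cm [ 0.16 -0.14  0.15] tool y heading 7.4 t 5.78
roll 0.3648333791756784
pos in frame [ 0.0134 -0.0836  0.0565] F in frame [0.7 0.3 0.6] open 0.0012767105424119332 gf 0.0
```

Request:
carry_out:
  steps:
    - {"dx":0,"dy":0.3,"dz":0,"roll":0}
    - {"dx":0,"dy":0.6,"dz":0,"roll":0}
    - {"dx":0,"dy":0.8,"dz":0,"roll":0}
    - {"dx":0,"dy":0.8,"dz":0,"roll":0}

```text
time_s: 6.12
position: [0.5434, -0.1325, 0.0562]
eef_rot: [-2.064, -2.352, 0.018]
wrist_force: [-17.3, -3.6, 12.9]
opening: 0.0
gripper_force: 9.2
```

```bash
python3 g.py d .012 -.082 .055; python3 - <<'E'
from h import *
cv2.imwrite('pics/b2.png',env.camera('scene')[:,:,::-1])
a=cv2.cvtColor(cv2.imread('pics/b2.png'),6);print(a[206:228,352:376])
E
```

```text
d cm [ 0.14 -0.17  0.13] tool y heading 7.5 t 6.12
roll 0.4464408752208726
pos in frame [ 0.0138 -0.0833  0.0562] F in frame [-17.7  -1.4  12.9] open 7.736097033757331e-06 gf 9.190531075000763
[[ 84  83  75  42  39  39  46  37  45  44  49  43  45  42  41  42  40  39
   36  42  51  41  38  38]
 [ 87  81  77  50  48  42  42  43  48  41  40  48  42  37  44  47  44  40
   48  47  39  45  43  42]
 [ 77  78  76  42  41  48  43  46  48  40  43  42  47  46  43  46  41  46
   43  43  40  42  45  44]
 [ 77  81  82  40  39  43  44  47  47  44  41  39  41  46  43  46  42  41
   44  43  51  44  41  43]
 [ 72  87  82  50  38  43  47  40  41  44  44  43  43  48  47  39  42  44
   47  37  43  42  40  38]
 [ 49  72  81  71  42  39  42  36  41  42  42  40  44  40  43  43  42  74
   36  37  41  41  47  38]
 [ 42  48  74  76  42  49  43  38  45  46  46  40  44  46  46  42  32 179
  185  77  39  37  40  42]
 [ 44  44  43  54  44  48  46  45  45  39  41  44  46  40  39  42  31 224
  253 211  56  40  43  44]
 [ 42  39  42  43  46  43  43  40  43  48  43  39  44  42  42  32  88 225
  243 253  79  36  41  43
[... 615 characters left out ...]
21 225 229 239  59  40  42  41  35 122 150 106 117 109  99  37  26
   34  43  42  36  38  43]
 [223 223 220 224 233  54  35  42  43  44 120 148  75 119 124  50  41  40
   39  43  39  43  42  38]
 [226 225 222 224 232 132  64  36  47  36 136 151  62 141 101  46  39  36
   42  38  46  36  42  40]
 [227 224 220 223 226 209 175  65  33  31 142 150  60 144  62  40  38  41
   41  37  37  39  42  42]
 [223 222 224 224 225 226 234 176 114 101 146 151  95  99  39  32  40  45
   42  42  39  39  40  39]
 [221 222 223 225 223 222 227 233 192 144 143 154 144  95  35  40  41  44
   44  45  39  44  42  48]
 [223 220 220 222 224 222 227 229 207 150 152 154 186 191  93  37  40  42
   41  47  45  45  43  44]]
```

The end stop is reached (18 N) and the knob is at the off position in the image. Now I retreat, open, and go over the pack.

Request:
carry_out:
  steps:
    - {"dx":0,"dy":-1.5,"dz":0,"roll":0}
    - {"dx":0,"dy":-3.5,"dz":0,"roll":0}
    - {"dx":0,"dy":-4.5,"dz":-3,"roll":0}
    - {"dx":0,"dy":-4.5,"dz":-6,"roll":0}
    - {"dx":0,"dy":-4.5,"dz":-9,"roll":0}
    - {"dx":0,"dy":-4.5,"dz":-12,"roll":0}
    - {"dx":2,"dy":-4.5,"dz":-13.5,"roll":0}
    - {"dx":5,"dy":-4.5,"dz":-13.5,"roll":0}
  claw: 0

```text
time_s: 6.83
position: [0.5037, -0.0906, 0.1977]
eef_rot: [2.071, 2.347, 0.007]
wrist_force: [0.6, 0.0, 0.7]
opening: 1.001
gripper_force: 0.0
```

```bash
python3 g.py d -.031 .0558 .077
```

```text
d cm [ 9.34 -1.17 12.01] tool y heading 7.2 t 6.83
roll 0.13046802486941544
pos in frame [-0.0204 -0.0368  0.1977] F in frame [ 0.6 -0.1  0.7] open 1.0010919386107635 gf 0.0
```

Request:
carry_out:
  steps:
    - {"dx":3,"dy":-0.6,"dz":0,"roll":0.2}
    - {"dx":6,"dy":-1.2,"dz":0,"roll":0.2}
    - {"dx":9.3,"dy":-1.2,"dz":0,"roll":0.2}
    - {"dx":9.3,"dy":-1.2,"dz":1,"roll":0.2}
    - {"dx":9.3,"dy":-1.2,"dz":3,"roll":0.2}
    - {"dx":9.3,"dy":-1.2,"dz":4,"roll":0.2}
    - {"dx":9.3,"dy":-1.2,"dz":4,"roll":0.2}

```text
time_s: 7.42
position: [0.4732, 0.0028, 0.1485]
eef_rot: [-2.075, -2.353, 0.005]
wrist_force: [-0.2, -0.1, 0.2]
opening: 1.0
gripper_force: 0.0
```

```bash
python3 g.py d -.031 .0558 .077; python3 - <<'E'
import io,contextlib
with contextlib.redirect_stdout(io.StringIO()): exec(open("plan.py").read())
b=env.camera('scene')[:,:,::-1];cv2.imwrite('pics/b3.png',b)
def knob(a): return T(*d,[-.08*np.sin(.5-a),-.082,.036+.08*np.cos(.5-a)])
g=cv2.cvtColor(b,6).astype(float);x0,y0=350,205;w=(g[y0:226,x0:380]>130);
n,l,st,c=cv2.connectedComponentsWithStats(w.astype('uint8'));print(st.tolist(),c.round(1).tolist());print(proj("scene",knob(1.)))
print(g[208:226,356:376].astype(int))
E
```

```text
d cm [-0.39  0.87  7.15] tool y heading 7.2 t 7.42
roll 0.13626474722565263
pos in frame [-0.0393  0.0596  0.1485] F in frame [-0.3 -0.1  0.2] open 0.9996543211788401 gf 0.0
[[0, 0, 30, 21, 470], [26, 0, 1, 1, 1], [29, 3, 1, 1, 1], [0, 4, 1, 2, 2], [0, 6, 22, 15, 156]] [[15.8, 8.6], [26.0, 0.0], [29.0, 3.0], [0.0, 4.5], [10.6, 14.4]]
[[366.64615526 215.97970349]]
[[ 34  39  29  42  38  35  44  43  45  42  46  50  47  39  46  47  51  41
   41  39]
 [ 37  39  37  29  33  42  40  41  44  44  41  42  45  45  45  44  44  44
   45  45]
 [ 31  31  33  41  32  38  38  42  39  39  37  37  40  37  37  48  41  49
   40  38]
 [ 36  32  34  36  42  36  42  46  35  21 102 151 159 111  37  39  44  44
   43  37]
 [ 33  31  33  32  37  31  34  33  84 159 203 236 253 232 215  78  39  42
   40  43]
 [ 34  32  38  29  33  40  30  22 157 227 236 240 255 251 255 168  47  33
   40  43]
 [ 33  30  37  35  34  38  28  42 186 200 218 218 249 239 241 228  74  36
   41  48]
 [ 42  24  38  32  36  36  29  64 161 178 183 205 224 216 220 232 102  36
   41  42]
 [ 29  33  41  32  31  35  33  83 151 158 163 177 201 186 194 197 100  43
   40  41]
 [ 28  30  34  38  31  37  33  77 147 152 158 160 172 159 167 167  62  37
   42  48]
 [ 26  30  36  33  35  33  34  58 123 149 153 159 158 151 152 131  43  36
   39  43]
 [ 90  26  27  34  31  37  27  26 100 147 154 152 153 157 133  76  41  41
   36  35]
 [187  93  30  24  36  36  35  43 138 152 158 124 117 121  72  32  33  43
   43  39]
 [230 185 131  49  38  33  33  93 157 162 162  58  28  31  38  40  40  44
   44  40]
 [225 231 208 181  57  28  34 132 157 159 145  44  39  35  41  34  40  46
   40  37]
 [222 222 226 233 182  90  80 155 157 158 100  40  42  36  32  43  41  38
   44  39]
 [221 222 223 226 235 178 129 160 161 144  53  41  39  42  46  43  41  34
   42  34]
 [222 222 223 224 229 196 151 158 159  98  37  34  38  42  41  43  39  41
   43  43]]
```

The knob is at (367.7,215.7), at or past the model's 1.0 rad position, so the lever is off. Next I descend and pinch.

Request:
carry_out:
  steps:
    - {"dx":-0.4,"dy":0.9,"dz":1,"roll":0}
    - {"dx":-0.4,"dy":0.9,"dz":3,"roll":0}
    - {"dx":-0.4,"dy":0.9,"dz":5,"roll":0}
    - {"dx":-0.4,"dy":0.9,"dz":6.5,"roll":0}
    - {"dx":-0.4,"dy":0.9,"dz":7.2,"roll":0}
    - {"dx":-0.4,"dy":0.9,"dz":7.2,"roll":0}
    - {"dx":-0.4,"dy":0.9,"dz":7.2,"roll":0}

```text
time_s: 8.05
position: [0.4856, -0.0007, 0.0801]
eef_rot: [2.079, 2.355, 0.001]
wrist_force: [-0.3, -0.4, 0.5]
opening: 0.999
gripper_force: 0.0
```

Request:
carry_out:
  steps:
    - {"dx":0,"dy":0,"dz":0,"roll":0}
    - {"dx":0,"dy":0,"dz":0,"roll":0}
    - {"dx":0,"dy":0,"dz":0,"roll":0}
    - {"dx":0,"dy":0,"dz":0,"roll":0}
    - {"dx":0,"dy":0,"dz":0,"roll":0}
    - {"dx":0,"dy":0,"dz":0,"roll":0}
    - {"dx":0,"dy":0,"dz":0,"roll":0}
  claw: 1
  grip_force: 20

```text
time_s: 8.63
position: [0.4842, -0.0006, 0.0809]
eef_rot: [-2.077, -2.356, 0.003]
wrist_force: [-4.1, -2.1, 6.9]
opening: 0.556
gripper_force: 17.9
```

```bash
python3 g.py d -.031 .0558 .077
```

```text
d cm [ 0.1  -0.22  0.39] tool y heading 7.2 t 8.63
roll 0.17377244412281811
pos in frame [-0.0288  0.0549  0.0809] F in frame [-4.3 -1.5  6.9] open 0.5560273303576407 gf 17.905507857212797
```

The opening is 47 mm, as predicted for the pack at this height. I raise the grip and start the pull along the slope.

Request:
carry_out:
  steps:
    - {"dx":0,"dy":-0.1,"dz":0,"roll":0}
    - {"dx":0,"dy":-0.1,"dz":0,"roll":0}
    - {"dx":0,"dy":-0.1,"dz":0,"roll":0}
    - {"dx":0,"dy":-0.25,"dz":-0.25,"roll":0}
    - {"dx":0,"dy":-0.35,"dz":-0.45,"roll":0}
    - {"dx":0,"dy":-0.5,"dz":-0.7,"roll":0}
    - {"dx":0,"dy":-0.5,"dz":-0.7,"roll":0}
  grip_force: 70

```text
time_s: 9.22
position: [0.4887, -0.0005, 0.0898]
eef_rot: [2.069, 2.343, 0.023]
wrist_force: [11.6, 1.9, -6.0]
opening: 0.478
gripper_force: 66.6
```

```bash
python3 g.py d -.031 .0558 .077
```

```text
d cm [ 0.14 -0.69  1.27] tool y heading 7.1 t 9.22
roll 0.07278949861273531
pos in frame [-0.0243  0.0544  0.0898] F in frame [11.7  0.4 -6. ] open 0.47786873398449575 gf 66.5755951590836
```

```bash
cat > mt.py <<'E'
from h import *
import sys
b=env.camera('scene')[:,:,::-1];cv2.imwrite('pics/%s.png'%sys.argv[1],b)
a=cv2.imread('pics/scene0.png');g=lambda i:cv2.cvtColor(i,6)
for (x,y,w,h) in [(322,196,18,22),(314,192,14,16),(302,184,16,14)]:
    t=g(a)[y:y+h,x:x+w];S=g(b)[y-25:y+h+12,x-20:x+w+20];r=cv2.matchTemplate(S,t,cv2.TM_CCOEFF_NORMED);_,v,_,p=cv2.minMaxLoc(r)
    print((x,y),"shift",p[0]-20,p[1]-25,round(v,3),"at 0:",round(float(r[25,20]),3))
E
python3 mt.py b4; python3 - <<'E'
import io,contextlib
with contextlib.redirect_stdout(io.StringIO()): exec(open("plan.py").read())
A=np.array(pk)+L@[.016,-.045,.045];B=A+L@[0,0,.01]
print("10mm pull px",proj("scene",T(*d,B))-proj("scene",T(*d,A)))
E
```

```text
(322, 196) shift 1 -1 0.89 at 0: 0.801
(314, 192) shift 3 -2 0.801 at 0: 0.498
(302, 184) shift 17 9 0.802 at 0: 0.116
10mm pull px [[-1.17647235 -1.27775591]]
```

The pack's top has shifted about +x, so it is turning slightly upright under the squeeze. I ease the grip and keep pulling along the slope.

Request:
carry_out:
  steps:
    - {"dx":0,"dy":0,"dz":0,"roll":0}
    - {"dx":0,"dy":-0.1,"dz":-0.3,"roll":0}
    - {"dx":0,"dy":-0.3,"dz":-0.6,"roll":0}
    - {"dx":0,"dy":-0.5,"dz":-0.9,"roll":0}
    - {"dx":0,"dy":-0.6,"dz":-1.2,"roll":0}
    - {"dx":0,"dy":-0.6,"dz":-1.2,"roll":0}
  grip_force: 45

```text
time_s: 9.77
position: [0.4822, -0.0013, 0.1014]
eef_rot: [2.07, 2.344, 0.021]
wrist_force: [11.9, 2.3, -5.0]
opening: 0.481
gripper_force: 65.7
```

```bash
python3 g.py d -.031 .0558 .077; python3 mt.py b5
```

```text
d cm [ 0.14 -0.06  2.44] tool y heading 7.1 t 9.77
roll 0.07889168106332534
pos in frame [-0.0308  0.0544  0.1014] F in frame [12.1  0.9 -5. ] open 0.48107180248089626 gf 65.72254618629813
(322, 196) shift 0 -3 0.87 at 0: 0.765
(314, 192) shift 1 -4 0.806 at 0: 0.447
(302, 184) shift 16 8 0.794 at 0: 0.021
```

The pack is following: the image shifts match the pull and the opening is steady. I keep pulling.

Request:
carry_out:
  steps:
    - {"dx":0,"dy":-0.2,"dz":-0.4,"roll":0}
    - {"dx":0,"dy":-0.45,"dz":-0.8,"roll":0}
    - {"dx":0,"dy":-0.65,"dz":-1.2,"roll":0}
    - {"dx":0,"dy":-0.9,"dz":-1.6,"roll":0}
    - {"dx":0,"dy":-1.1,"dz":-2,"roll":0}
    - {"dx":0,"dy":-1.1,"dz":-2,"roll":0}
  grip_force: 60

```text
time_s: 10.32
position: [0.4707, -0.003, 0.1224]
eef_rot: [2.07, 2.345, 0.019]
wrist_force: [8.8, 0.7, -0.4]
opening: 0.483
gripper_force: 65.2
```

```bash
python3 g.py d -.031 .0558 .077; python3 mt.py b6
```

```text
d cm [0.18 1.07 4.56] tool y heading 7.1 t 10.32
roll 0.09457391379947921
pos in frame [-0.0425  0.0541  0.1224] F in frame [ 8.9 -0.3 -0.4] open 0.48298180436167787 gf 65.19730355590582
(322, 196) shift 1 -1 0.774 at 0: 0.751
(314, 192) shift -3 -8 0.822 at 0: 0.502
(302, 184) shift 13 4 0.803 at 0: 0.127
```

Request:
carry_out:
  steps:
    - {"dx":0,"dy":-0.2,"dz":-0.4,"roll":0}
    - {"dx":0,"dy":-0.45,"dz":-0.8,"roll":0}
    - {"dx":0,"dy":-0.65,"dz":-1.2,"roll":0}
    - {"dx":0,"dy":-0.9,"dz":-1.6,"roll":0}
    - {"dx":0,"dy":-1.2,"dz":-2.2,"roll":0}
    - {"dx":0,"dy":-1.5,"dz":-2.8,"roll":0}
    - {"dx":0,"dy":-1.5,"dz":-2.8,"roll":0}
  grip_force: 60

```text
time_s: 10.95
position: [0.4476, -0.0049, 0.147]
eef_rot: [-2.078, -2.356, 0.0]
wrist_force: [0.7, -0.2, -2.1]
opening: 0.36
gripper_force: 61.3
```

```bash
python3 g.py d -.031 .0558 .077; python3 mt.py b7
```

```text
d cm [0.07 3.47 7.  ] tool y heading 7.2 t 10.95
roll 0.1387525480919436
pos in frame [-0.0656  0.0551  0.147 ] F in frame [ 0.7 -0.3 -2.1] open 0.3595654190236252 gf 61.33767833467573
(322, 196) shift 6 -5 0.571 at 0: 0.14
(314, 192) shift -7 -10 0.645 at 0: -0.143
(302, 184) shift -17 -18 0.555 at 0: 0.222
```

The opening is 0.36, which is the 32 mm thickness, and the wrist carries the pack's weight. The pack is out and squared between the pads. Now I lift and carry it to the bay.

Request:
carry_out:
  steps:
    - {"dx":0,"dy":-0.3,"dz":-1,"roll":0}
    - {"dx":0,"dy":-0.5,"dz":-2.5,"roll":0}
    - {"dx":0,"dy":-0.5,"dz":-4,"roll":0}
    - {"dx":0,"dy":-0.5,"dz":-5,"roll":0}
    - {"dx":0,"dy":-0.5,"dz":-5.5,"roll":0}
    - {"dx":0,"dy":-0.5,"dz":-5.5,"roll":0}

```text
time_s: 11.5
position: [0.4444, -0.0057, 0.2032]
eef_rot: [2.076, 2.354, 0.003]
wrist_force: [0.2, -0.1, -3.6]
opening: 0.369
gripper_force: 61.3
```

```bash
python3 g.py k 0 -.059 .2; python3 - <<'E'
import sys; sys.path.insert(0,'.')
from h import *
b=env.camera('scene')[:,:,::-1];cv2.imwrite('pics/b8.png',b)
s=env.state();p=s["position"]
for h in(.055,.035,.0,-.03,-.05,-.08,-.1): print(h,proj("scene",p+[0,0,h]).round(1).tolist())
d=cv2.absdiff(cv2.cvtColor(b,6),cv2.cvtColor(cv2.imread('pics/scene0.png'),6))
print(cv2.cvtColor(b,6)[160:225:2,280:330:2])
E
```

```text
d cm [18.96  1.51  0.31] tool y heading 7.2 t 11.5
roll -8.006381146081353
pos in frame [-0.0414 -0.2447  0.2032] F in frame [ 0.1 -0.1 -3.6] open 0.36874032395011475 gf 61.29301297478378
0.055 [[306.0, 168.5]]
0.035 [[306.2, 174.2]]
0.0 [[306.6, 183.8]]
-0.03 [[306.9, 191.7]]
-0.05 [[307.1, 196.8]]
-0.08 [[307.4, 204.3]]
-0.1 [[307.6, 209.2]]
[[ 30  36  37  34  46  44  40  43  44  44  44  45  43  28  97  32  42  43
   36 101  98  98  96  96 162]
 [ 37  29  29  33  41  43  50  42  47  41  98  42  51 252 104  36  37 145
   62 110  95  96  98  97 158]
 [ 35  37  33  34  36  43  49  38  42  43  41  41  68 228 206  49  39 118
   61 103 208  99  97  97 145]
 [ 35  38  40  45  34  35  40  43  44  46  39  41 130 150  91 180  75  89
   38  93 255  76  98  96 146]
 [ 42  39  37  31  35  33  32  84  43  41  43  69  84  98 143  92 151 161
   66 189 181  23  78  96 155]
 [ 45  40  40  42  38  37  26 197 119  40  32 135  87  97 152 100  95 124
  193 175 177  25  28  87 119]
 [ 45  44  45  35  39  32  32 190 134  38  40 112  95 186 122  90 141 191
  184 252 231  26  32  33  28]
 [ 43  45  41  36  
[... 2011 characters left out ...]
40  42  37  36  29  27  42 172 220 218
  213 189 118 114  89 134 146]
 [ 19  24  29  32  32  36  37  37  40  29  30  31  26 154 223 218 219 217
  182 114 120 123 121  91 122]
 [ 15  29  34  30  32  32  33  34  32  29  33  71 184 215 216 215 223 188
  115 120 120 119 122 120 107]
 [ 27  35  36  32  32  39  29  27  28  32  32 214 241 216 211 222 115 117
  120 120 124 125 122 120 119]
 [ 32  32  33  33  31  32  34  32  33  31  54 124 206 218 217 115 120 118
  116 121 123 117 122 126 118]
 [ 37  29  29  33  30  30  27  24  31  24  15  69 122 196 173 114 118 121
  121 123 121 120 121 120 122]
 [ 34  34  27  33  32  34  29  27  30  32  34  21  51 120 189 228 118 121
  122 123 121 122 122 119 119]]
```

```bash
python3 - <<'E'
from h import *
p=np.array([.4444,-.0057,.2032]);c=R.from_euler('z',7.2,degrees=True)
for f in(.065,.075,.085,.095): print("foot below TCP",f,"foot corner",proj("scene",p+c.apply([-.013,-.035,-f])).round(1).tolist(),"(+y) ",proj("scene",p+c.apply([-.013,.035,-f])).round(1).tolist(),"top corner",proj("scene",p+c.apply([-.016,.045,.129-f])).round(1).tolist())
E
```

```text
foot below TCP 0.065 foot corner [[311.8, 208.7]] (+y)  [[296.5, 196.1]] top corner [[291.2, 160.3]]
foot below TCP 0.075 foot corner [[311.9, 211.2]] (+y)  [[296.7, 198.6]] top corner [[291.4, 163.1]]
foot below TCP 0.085 foot corner [[312.0, 213.7]] (+y)  [[296.8, 201.1]] top corner [[291.6, 165.9]]
foot below TCP 0.095 foot corner [[312.1, 216.1]] (+y)  [[297.0, 203.5]] top corner [[291.7, 168.7]]
```

Request:
carry_out:
  steps:
    - {"dx":3,"dy":0.3,"dz":0,"roll":-2}
    - {"dx":6,"dy":0.6,"dz":0,"roll":-4}
    - {"dx":9,"dy":0.9,"dz":0,"roll":-6}
    - {"dx":12,"dy":1.2,"dz":0,"roll":-8}
    - {"dx":15,"dy":1.4,"dz":0,"roll":-8}
    - {"dx":17.5,"dy":1.5,"dz":0,"roll":-8}
    - {"dx":19,"dy":1.5,"dz":0,"roll":-8}
    - {"dx":19,"dy":1.5,"dz":0,"roll":-8}

```text
time_s: 12.22
position: [0.4329, 0.1876, 0.2001]
eef_rot: [-1.902, -2.496, 0.001]
wrist_force: [-0.6, -1.8, -2.7]
opening: 0.361
gripper_force: 61.3
```

```bash
python3 g.py k 0 -.059 .1
```

```text
d cm [-0.4   0.21 10.  ] tool y heading 15.4 t 12.22
roll 0.20298019323519156
pos in frame [-0.0019 -0.0552  0.2001] F in frame [-1.1 -1.6 -2.7] open 0.3611812617701572 gf 61.30531781818718
```

Pixel rows suggest the pack hangs with a small lean along y, with its foot about 75–80 mm below the reported TCP. The foot clears the rim and fits the bay, so I lower partway and then feel for the floor.

Request:
carry_out:
  steps:
    - {"dx":0,"dy":0.2,"dz":0.5,"roll":0}
    - {"dx":0,"dy":0.2,"dz":2,"roll":0}
    - {"dx":0,"dy":0.2,"dz":4,"roll":0}
    - {"dx":0,"dy":0.2,"dz":6,"roll":0}
    - {"dx":0,"dy":0.2,"dz":7.5,"roll":0}
    - {"dx":0,"dy":0.2,"dz":8.5,"roll":0}
    - {"dx":0,"dy":0.2,"dz":9,"roll":0}
    - {"dx":0,"dy":0.2,"dz":9,"roll":0}

```text
time_s: 12.88
position: [0.4353, 0.1844, 0.1098]
eef_rot: [-1.909, -2.493, 0.004]
wrist_force: [-0.5, -0.5, -3.6]
opening: 0.361
gripper_force: 61.3
```

```bash
python3 g.py k 0 -.059 .087
```

```text
d cm [-0.01  0.05  2.28] tool y heading 15.1 t 12.88
roll -0.06348228419923885
pos in frame [-0.0004 -0.0589  0.1098] F in frame [-0.6 -0.3 -3.6] open 0.3614193646543026 gf 61.3257374195382
```

Request:
carry_out:
  steps:
    - {"dx":0.3,"dy":0,"dz":0.2,"roll":0}
    - {"dx":0.6,"dy":0,"dz":0.4,"roll":0}
    - {"dx":0.6,"dy":0,"dz":0.6,"roll":0}
    - {"dx":0.6,"dy":0,"dz":0.8,"roll":0}
    - {"dx":0.6,"dy":0,"dz":1.0,"roll":0}
    - {"dx":0.6,"dy":0,"dz":1.2,"roll":0}
    - {"dx":0.6,"dy":0,"dz":1.2,"roll":0}

```text
time_s: 13.47
position: [0.4345, 0.1912, 0.0991]
eef_rot: [-1.908, -2.495, 0.001]
wrist_force: [0.0, 0.4, -3.9]
opening: 0.361
gripper_force: 61.3
```

```bash
python3 g.py k 0 -.059 .087
```

```text
d cm [-0.69 -0.06  1.21] tool y heading 15.2 t 13.47
roll 0.0021496454847351743
pos in frame [ 0.0006 -0.0521  0.0991] F in frame [ 0.1  0.4 -3.9] open 0.36120678959937913 gf 61.26654356718063
```

Request:
carry_out:
  steps:
    - {"dx":0,"dy":0,"dz":0.2,"roll":0}
    - {"dx":0,"dy":0,"dz":0.4,"roll":0}
    - {"dx":0,"dy":0,"dz":0.6,"roll":0}
    - {"dx":0,"dy":0,"dz":0.7,"roll":0}
    - {"dx":0,"dy":0,"dz":0.7,"roll":0}

```text
time_s: 13.88
position: [0.4345, 0.1911, 0.0921]
eef_rot: [-1.908, -2.495, 0.001]
wrist_force: [-0.6, -0.6, -3.3]
opening: 0.363
gripper_force: 61.3
```

Request:
carry_out:
  steps:
    - {"dx":0,"dy":0,"dz":0.2,"roll":0}
    - {"dx":0,"dy":0,"dz":0.4,"roll":0}
    - {"dx":0,"dy":0,"dz":0.6,"roll":0}
    - {"dx":0,"dy":0,"dz":0.6,"roll":0}

```text
time_s: 14.22
position: [0.4344, 0.1911, 0.0859]
eef_rot: [-1.908, -2.495, 0.001]
wrist_force: [0.5, -0.0, -3.6]
opening: 0.362
gripper_force: 61.3
```

```bash
python3 g.py k 0 -.059 .087
```

```text
d cm [-0.69 -0.05 -0.11] tool y heading 15.2 t 14.22
roll -0.0029503468688147905
pos in frame [ 0.0005 -0.0521  0.0859] F in frame [ 0.5 -0.2 -3.6] open 0.36166658896886383 gf 61.26718191895634
```

No contact yet, so I continue.

Request:
carry_out:
  steps:
    - {"dx":0,"dy":0,"dz":0.2,"roll":0}
    - {"dx":0,"dy":0,"dz":0.4,"roll":0}
    - {"dx":0,"dy":0,"dz":0.5,"roll":0}
    - {"dx":0,"dy":0,"dz":0.5,"roll":0}

```text
time_s: 14.55
position: [0.4345, 0.1911, 0.0811]
eef_rot: [-1.908, -2.495, 0.001]
wrist_force: [-0.4, 0.5, -3.5]
opening: 0.362
gripper_force: 61.3
```

Request:
carry_out:
  steps:
    - {"dx":0,"dy":0,"dz":0.2,"roll":0}
    - {"dx":0,"dy":0,"dz":0.4,"roll":0}
    - {"dx":0,"dy":0,"dz":0.5,"roll":0}
    - {"dx":0,"dy":0,"dz":0.5,"roll":0}

```text
time_s: 14.88
position: [0.4355, 0.1914, 0.0778]
eef_rot: [1.908, 2.495, 0.001]
wrist_force: [-1.6, -1.4, 4.9]
opening: 0.367
gripper_force: 60.9
```

Contact at about 0.079. I loosen the grip to its minimum and press slightly so the foot seats flat.

Request:
carry_out:
  steps:
    - {"dx":0,"dy":0,"dz":0,"roll":0}
    - {"dx":0,"dy":0,"dz":0,"roll":0}
    - {"dx":0,"dy":0,"dz":0.15,"roll":0}
    - {"dx":0,"dy":0,"dz":0.3,"roll":0}
    - {"dx":0,"dy":0,"dz":0.4,"roll":0}
    - {"dx":0,"dy":0,"dz":0.4,"roll":0}
  grip_force: 20

```text
time_s: 15.38
position: [0.4379, 0.1921, 0.0772]
eef_rot: [1.907, 2.493, 0.006]
wrist_force: [-3.6, -1.4, 18.5]
opening: 0.364
gripper_force: 57.6
```

```bash
python3 g.py k 0 -.059 .087; python3 - <<'E'
import io,contextlib
with contextlib.redirect_stdout(io.StringIO()): exec(open("plan.py").read())
b=env.camera('scene')[:,:,::-1];cv2.imwrite('pics/b9.png',b)
for o in((0,-.059),(0,-.064),(0,-.054)):
  print(o,"exp upright: top",proj("scene",T(*k,[[o[0]-.016,o[1]+y,.135] for y in(.045,-.045)])).round(1).tolist(),"body bottom/rim -x-y",proj("scene",T(*k,[[o[0]-.016,o[1]+y,.07] for y in(.045,-.045)])).round(1).tolist())
print(cv2.cvtColor(b,6)[160:206:2,258:300])
E
```

```text
d cm [-0.69 -0.41 -0.99] tool y heading 15.2 t 15.38
roll 0.005527297834646561
pos in frame [ 0.0041 -0.0521  0.0772] F in frame [-3.8 -0.4 18.5] open 0.3642053602053446 gf 57.620152831077576
(0, -0.059) exp upright: top [[259.6, 164.5], [279.5, 176.4]] body bottom/rim -x-y [[261.7, 179.9], [281.0, 191.9]]
(0, -0.064) exp upright: top [[260.7, 165.1], [280.7, 177.1]] body bottom/rim -x-y [[262.7, 180.6], [282.1, 192.6]]
(0, -0.054) exp upright: top [[258.5, 163.9], [278.4, 175.7]] body bottom/rim -x-y [[260.6, 179.3], [279.9, 191.2]]
[[ 35  45  41  39  47  40  45  47  43  39  42  44  42  40  34  27  37  37
   41  41  36  51  43  33  32  39  34  28  38  36  35  33  33  37  35  36
   31  33  35  36  30  28]
 [ 32  42  41  40  42  43  46  40  32 182  45  44  32 143 202  85  27  27
   29  31  50 141  85  34  33  37  32  29  31  33  40  33  36  29  35  30
   37  30  36  34  29  24]
 [ 30  36  39  45  44  44  43  43  38  44  43  44  31 123 171 222 139 131
   78  32  28  88  97  43  39  33  31  40  37  37  36  41  36  34  40  30
   32  31  30  36  36  36]
 [150 104  53  35  39  40  39  43  
[... 2765 characters left out ...]
 [ 15  17  28  68  96 114 111 113 112 113 110 112 112 115 116 116 112 117
  108 116 116 111 114 155 165 109 100 108 107 107 107 103 111 104 107 108
  106 111  65  28  31  37]
 [ 28  23  19  22  20  30  69  98 115 111 112 114 108 111 113 114 111 112
  110 115 114 112 114 112 120 107 108 109 107 103 106 109 101 103 110 106
  106 109  73  35  35  36]
 [ 20  24  21  25  22  22  25  23  31  69  76 108 111 113 115 115 113 110
  115 111 114 116 115 109 116 110 109 110 109 107 111 108 106 107 115 110
  110 115  60  41  44  39]
 [ 17  23  26  20  32  24  22  25  27  23  21  13  48  89 102 113 112 109
  110 111 111 106 113 112 113 109 114 110 106 105 108 107 110 106  89  66
   35  34  42  43  46  42]]
```

The label slope shows about 7–8° of lean along y, with the +y foot corner on the pad. I ease the press and slacken the fingers slightly so the pack rocks flat against them.

Request:
carry_out:
  steps:
    - {"dx":0.2,"dy":-0.2,"dz":-0.2,"roll":0}
    - {"dx":0.2,"dy":-0.2,"dz":-0.2,"roll":0}
    - {"dx":0.2,"dy":-0.2,"dz":-0.2,"roll":0}
    - {"dx":0.2,"dy":-0.2,"dz":-0.2,"roll":0}
    - {"dx":0.2,"dy":-0.2,"dz":-0.2,"roll":0}
    - {"dx":0.2,"dy":-0.2,"dz":-0.2,"roll":0}
  claw: 0.63
  grip_force: 20

```text
time_s: 15.93
position: [0.4352, 0.1935, 0.077]
eef_rot: [1.907, 2.493, 0.007]
wrist_force: [-0.5, -0.0, 8.5]
opening: 0.374
gripper_force: 23.2
```

```bash
python3 g.py k 0 -.059 .087; python3 - <<'E'
from h import *
b=env.camera('scene')[:,:,::-1];cv2.imwrite('pics/b10.png',b)
print(cv2.cvtColor(b,6)[164:200:2,254:292])
E
```

```text
d cm [-0.89 -0.18 -1.01] tool y heading 15.2 t 15.93
roll -0.007372942114727721
pos in frame [ 0.0019 -0.0501  0.077 ] F in frame [-0.5  0.1  8.5] open 0.3738278079527179 gf 23.23560744524002
[[192 191 109  36  36  39  42  45  44  39  43  44  35  40  39  39 140 174
  203 137 131  78  25  26  85 106  34  36  37  38  30  39  37  41  41  37
   38  34]
 [187 182 184 150 106  53  39  39  37  39  44  44  44  40  39  33 120  96
   89  92  92 127 141 131 121 132  30  29  31  38  41  37  40  34  39  30
   35  43]
 [184 186 179 180 182 186 157 108  57  32  41  40  46  36  70 120  93  95
   94  96  93  97  88  86  98 150 160 252 144  27  28  37  38  34  36  41
   34  42]
 [178 189 177 181 180 177 180 188 180 138  37  35  41  32  92 142  93 186
  157 132 100  81 162 247 248 255 255 255 255 255 236  47  33  41  40  35
   37  36]
 [179 193 182 180 167 141 159 179 171 139  67  41  36  40  53 145 122 143
  189 193 192 228 255 255 255 255 255 255 252 228 189 136  42  38  37  34
   36  27]
 [154 161 141 151 181 179 180 190 185 164 116  60  41  37  29 133 138  99
  157 163 183 189 213 247 255 255 234 1
[... 1254 characters left out ...]
 178 176 183 190 177 178 179 183 160 130 109 110 107
  111 191]
 [110 107 113 112 113 114 110 112 109 108 110 110 113 111 114 109 111 113
  121 141 168 183 180 178 170 182 188 182 175 180 174 121 104 107 132 188
  198 113]
 [ 49  90 103 115 112 109 111 112 108 108 108 112 111 111 111 110 115 111
  113 110 117 112 149 162 176 182 177 172 181 182 174 119 180 193 147 104
  105 103]
 [ 24  22  14  51  87 102 102 116 112 111 114 114 111 112 112 109 112 111
  111 111 111 111 114 113 113 130 201 184 175 202 183 185 100 102 107 106
  106 107]
 [ 22  23  30  19  24  17  32  69  94 115 112 110 112 115 110 113 110 114
  111 113 114 113 113 112 112 108 114 150 167 109 103 105 110 106 107 105
  101 110]]
```

Request:
carry_out:
  steps:
    - {"dx":0,"dy":0,"dz":0,"roll":0}
    - {"dx":0,"dy":0,"dz":0,"roll":0}
    - {"dx":0,"dy":0,"dz":0,"roll":0}
    - {"dx":0,"dy":0,"dz":0,"roll":0}
  claw: 0.615

```text
time_s: 16.32
position: [0.4331, 0.1929, 0.0748]
eef_rot: [1.908, 2.495, 0.002]
wrist_force: [0.8, 1.1, 3.5]
opening: 0.391
gripper_force: 2.1
```

```bash
python3 g.py k 0 -.059 .087; python3 - <<'E'
from h import *
b=env.camera('scene')[:,:,::-1];cv2.imwrite('pics/b11.png',b)
print(cv2.cvtColor(b,6)[164:200:2,254:292])
E
```

```text
d cm [-0.89  0.04 -1.22] tool y heading 15.2 t 16.32
roll -0.0020012598787246816
pos in frame [-0.0003 -0.0501  0.0748] F in frame [1.1 0.8 3.5] open 0.390608359327959 gf 2.096748939747861
[[199  78  35  40  37  43  42  47  35  39  41  91  44  41  36  47 202 241
  197 164  75  29  29  23 136  77  33  39  31  35  26  35  40  41  39  35
   36  34]
 [188 189 154  49  39  40  45  39  43  42  43  41  46  45  36  67 147  94
   94  92 123 171 132 102 113  90  37  34  31  42  39  39  42  38  38  33
   36  39]
 [184 185 183 183 149 127  58  37  39  42  35  45  43  37  68  99  90  97
   96 151  94  92  90 104 135 168 129 138  32  34  37  37  34  41  40  35
   37  37]
 [178 188 180 179 183 174 190 168 101  68  41  37  37  34 147 140  97 161
  138 102  93  87 193 244 250 255 255 255 255 249 133  37  33  37  35  31
   30  35]
 [185 190 181 181 168 136 168 182 164  94  37  39  38  33 133 139 111 192
  193 195 163 248 255 255 255 255 255 255 250 231 169  34  31  38  42  36
   28  29]
 [157 163 146 155 180 179 171 182 171 134  52  28  36  36  91 143 105 156
  175 178 187 220 249 255 255 253 230 189 
[... 1251 characters left out ...]
 181 181 180 183 179 181 179 181 161 122 111 114 111
  114 188]
 [116 111 107 113 111 110 112 110 112 108 113 110 110 112 109 108 112 116
  123 143 167 180 173 181 175 185 189 181 178 182 176 124 107 108 129 183
  196 109]
 [ 47  92 102 116 111 111 110 113 109 111 113 114 115 110 115 114 113 109
  111 117 115 113 145 162 171 173 178 167 174 182 172 119 178 192 147 101
   97 104]
 [ 25  18  21  45  89 103 103 116 113 109 114 111 112 109 114 117 112 114
  109 110 116 112 113 116 113 125 198 187 176 204 183 180 102 104 107 108
  109 109]
 [ 16  21  29  26  16  19  31  69  97 113 113 112 110 112 112 112 117 112
  111 112 113 115 116 113 111 111 111 151 168 111 103 110 106 112 107 105
  109 109]]
```

Request:
carry_out:
  steps:
    - {"dx":0,"dy":0,"dz":0,"roll":0}
    - {"dx":0,"dy":0,"dz":0,"roll":0}
    - {"dx":0,"dy":0,"dz":0,"roll":0}
    - {"dx":0,"dy":0,"dz":0,"roll":0}
    - {"dx":0,"dy":0,"dz":0,"roll":0}
    - {"dx":0,"dy":0,"dz":0,"roll":0}
  claw: 0.5

```text
time_s: 16.87
position: [0.4319, 0.1925, 0.0741]
eef_rot: [-1.908, -2.495, 0.001]
wrist_force: [0.6, -0.6, -0.7]
opening: 0.5
gripper_force: 0.1
```

Request:
carry_out:
  steps:
    - {"dx":0,"dy":0,"dz":0,"roll":0}
    - {"dx":0,"dy":0,"dz":0,"roll":0}
    - {"dx":0,"dy":0,"dz":-0.5,"roll":0}
    - {"dx":0,"dy":0,"dz":-2,"roll":0}
    - {"dx":0,"dy":0,"dz":-4,"roll":0}
    - {"dx":0,"dy":0,"dz":-6,"roll":0}
    - {"dx":0,"dy":0,"dz":-8,"roll":0}
    - {"dx":0,"dy":0,"dz":-10,"roll":0}
  claw: 0

```text
time_s: 17.53
position: [0.4322, 0.1926, 0.1758]
eef_rot: [1.909, 2.495, 0.0]
wrist_force: [-0.7, 0.6, -0.1]
opening: 1.001
gripper_force: 0.0
```

Request:
carry_out:
  steps:
    - {"dx":0,"dy":-3,"dz":-3,"roll":0}
    - {"dx":0,"dy":-6,"dz":-5,"roll":0}
    - {"dx":0,"dy":-8,"dz":-5,"roll":0}
    - {"dx":0,"dy":-8,"dz":-5,"roll":0}

```text
time_s: 17.87
position: [0.3535, 0.1715, 0.2263]
eef_rot: [1.907, 2.495, 0.003]
wrist_force: [-1.0, 0.4, -0.4]
opening: 0.996
gripper_force: 0.0
```

```bash
python3 g.py k 0 -.059 .087; python3 - <<'E'
import io,contextlib
with contextlib.redirect_stdout(io.StringIO()): exec(open("plan.py").read())
b=env.camera('scene')[:,:,::-1];cv2.imwrite('pics/b12.png',b);t=env.camera('top')[:,:,::-1];cv2.imwrite('pics/t12.png',t)
print(cv2.cvtColor(b,6)[158:200:2,250:292])
P=lambda X:proj("scene",T(*k,X)).round(1).tolist()
print("exp top corners -x+y,-x-y,+x-y,+x+y",P([[-.016,-.014,.135],[-.016,-.104,.135],[.016,-.104,.135],[.016,-.014,.135]]))
print("spare shift:");a=cv2.imread('pics/scene0.png');r=cv2.matchTemplate(b[140:190,222:275],a[146:182,232:262],5);_,v,_,p=cv2.minMaxLoc(r);print(p[0]-10,p[1]-6,v)
E
```

```text
d cm [-0.92  8.23 13.95] tool y heading 15.2 t 17.87
roll 0.024512926670780644
pos in frame [-0.0827 -0.0499  0.2263] F in frame [-0.9  0.6 -0.4] open 0.9962769532534831 gf 0.0
[[253 254 255 255 255 255 255 255 250 230 172  26  26  22  30  16  15  12
   23  21  26  27  34  33  34  34  34  28  34  32  38  35  32  31  26  34
   35  36  32  40  33  30]
 [181 199 236 255 255 248 222 176 175 177 188  55  10 101 244 252 255 255
  255 190  76  17  24  34  30  31  33  31  35  31  36  39  34  38  35  35
   30  34  35  30  32  37]
 [144 172 179 180 187 176 177 177 174 177 183 242 247 255 255 255 255 255
  253 220 243 241 232 134  19  22  35  26  31  34  28  31  36  33  31  31
   35  38  29  35  32  38]
 [135 170 177 180 186 180 177 176 177 172 181 216 249 255 255 253 215 160
  165 167 162 166 162 224 255 231 197  73  23  24  29  34  32  38  28  35
   28  37  37  30  37  30]
 [135 141 180 179 186 179 178 178 178 179 172 177 174 182 201 241 242 242
  235 183 163 167 166 168 164 161 192 245 242 234 139  31  24  29  31  37
   38  39  34  34  39  38]
 [182 156 178 180 181 183 177 178 178 179 170 18
[... 2189 characters left out ...]
79 184 131
  105 109 128 182 194 111]
 [ 17  19   7  19  50  92  99 111 111 111 108 112 108 111 108 108 110 110
  111 111 110 111 110 110 111 113 139 160 173 183 176 179 178 180 181 118
  180 194 145 101 101 104]
 [ 21  16  27  22  23  24  15  47  88 102 105 116 113 109 111 112 114 106
  111 114 112 112 107 110 116 113 107 111 113 130 201 186 176 201 178 177
  103 104 106 106 106 104]
 [ 22  17  15  22  26  11  26  24  18  11  36  65  97 113 114 112 113 111
  111 113 112 114 112 113 112 114 113 108 115 108 112 146 164 110 102 107
  110 105 104  98 110 105]]
exp top corners -x+y,-x-y,+x-y,+x+y [[259.6, 164.5], [279.5, 176.4], [286.8, 171.3], [266.9, 159.8]]
spare shift:
0 0 0.9707139134407043
```

After release, the pack's top corners, at about (261,164), (280,176), (286,170) and (265,159), match an upright pack standing at the bay centre to about 1 px. The spare is unmoved and the lever has not been touched since. Handing in.

```bash
python3 -c "
from workcell import env
print(env.finish_job())"
```

```text
the job is handed in; nothing more can be done
None
```

The dock was switched off, the pack pulled from its socket and set down upright in the caddy's empty bay, and the job handed in at about 18 s of the 58 s allowed; no verdict came back, so the result rests on my own camera and force checks.

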